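Peg and clamp a suanpan frame in the gluing jig

ROBOT

A 6-joint arm with a two-finger parallel gripper is mounted at the origin on the work surface. World frame = base frame: x ahead of the robot, y to its left, z up, the work surface at z = 0. Lengths are in m, angles in rad, forces in N, time in s.
With the tool pointing down it reaches from about 0.3 to 0.85 m from the base axis. Payload 5.4 kg.
Tool frame: the origin (TCP) lies at the very end of the fingers, on their centre line; the grasp point (between the pads) lies 19 mm behind it; z points along the fingers, y is the line along which they close (so a half turn about z gives the same grasp; the last joint's range is limited). The gripper opens to 85 mm and grips with 20 to 120 N. Pads are 22 mm wide; open, the fingers measure 114 mm over their backs; the gripper's body (76 mm by 85 mm) begins 54 mm behind the grasp point. The pads swing forward as they close: fully open they stand 13 mm farther back than shut.
Start: joints at [1.079, 0.158, 1.597, -0, 1.386, -0.21], TCP at [0.16, 0.552, 0.195] pointing down, gripper open.
Joint ranges: [-2.91, 2.91], [-0.94, 2.29], [0.18, 2.7], [-1.29, 4.43], [0.17, 2.64], [-3, 3]. Speed limits (rad/s): [2.57, 2.57, 3.14, 3.14, 3.14, 3.14].

INTERFACE

Orientations are given as [roll, pitch, yaw] about the fixed x, y, z axes, in that order (R = Rz(yaw) Ry(pitch) Rx(roll)).
In Python, from station import sensors, optics, workorder gives the robot as it stands.
- The arm moves only by the shell command python3 -m crank 'ROWS' [FORCE]. ROWS is JSON, a list of rows, each an object of numbers: "tx", "ty", "tz": the shift along the tool's x, y, z in mm; "ax", "ay", "az": the turn, a rotation vector about the tool's x, y, z in rad; "gripper": the opening in per cent of the stroke, from 0 (shut) to 100 (fully open). In form: [{"tx": .., "ty": .., "tz": .., "ax": .., "ay": .., "az": .., "gripper": ..}, ...]. A call has 1 to 12 rows; each row shifts and turns the commanded pose from where the row before left it, along the tool's axes as they then stand; what a row does not reach is not made up. A row lasts 1/12 s, in which the tool goes at most 41.7 mm and 7.16 degrees, less where a joint would pass 70% of its speed; a pose out of reach is approached as far as the arm can. A call with a gripper value outside its range is refused whole. The fingers move at their own pace and stop on an object; FORCE is the grip in N (left out, the last holds). Time passes only in rows, so rows that do not move let the fingers close. It gives the time, the measured TCP pose, the force, the opening and the grip force at its end, in the units of the state.
- sensors.read_state(): the state, without advancing time (a new reading comes with each control period).
- optics.read_camera(name): name is "scene" or "side" or "wrist"; returns (picture, depth): 480x640x3 uint8, red, green, blue; 480x640 float32, m along the optical axis (not along the pixel's ray), 0 where there is no reading.
- optics.camera_params(name): a dict with "mtx" (3x3 intrinsics, pixels), "R" (3x3) and "t" (3): a world point X has camera coordinates R X + t. Camera axes: x right, y down, z forward; pixel columns grow to the right and rows downward; lengths in m; the calibration is good to about 2 mm. A picture is of the moment at which its call begins: read the wrist's pose just before it. camera_params takes no time and is no camera call; for the wrist camera it gives the pose at the moment of the call.
- workorder.close_job(): hands the job in; it is judged then, once.
The state is a dict: "t": time; "qpos": joint angles; "joint_velocities": joint speeds; "joint_efforts": joint torques, N m; "ee_pos": TCP position; "orientation": TCP orientation; "ft_force": force on the tool from outside, world axes, zero at the start; "torque": the same for the moment, N m; "grip_width": finger opening in m; "finger_force": force on a finger pad.
Only numpy, scipy, OpenCV 4.12 (cv2) and the standard library are available. Lean on these libraries where they do the work, as an engineer would, in place of code of your own. Each camera call takes 0.05 s, during which the arm holds its last target. There are 200 camera calls.

TASK

The black suanpan lying in the gluing jig has to be glued up: knock its proud corner peg fully home with the mallet (not with the fingers), then set the mallet back down on the open bench and let go of it. After that pump the two red squeeze grips of the jig's ratchet clamp until the cork pad has pushed the suanpan up against the wooden end stop and presses on it, firmly but without crushing it, and finish while still holding the grips squeezed. Do not push the pad or its bar by hand, and leave the other things on the bench where they are.

Things in the scene. Friction and masses are not known exactly. Their poses are not given: they have to be found in the camera images.
- jig: Gluing jig fixed to the bench: plywood board 210 (x) x 300 (y) x 12 mm, reaching from -105 to 195 mm along the jig's y, with a blue clamp housing (64 x 70 mm, top 78 mm above the bench) at its -y end and a wooden end stop bar 20 mm high across its +y end. Origin: on the bench under the clamp's middle line. The clamp pushes along the jig's own +y; x is across, z up.
- grips (a point): Point half-way between the two red squeeze grips, 50 mm above the bench; axes as the jig. The grips stand to either side along the jig's x, 26 mm high (37 to 63 mm above the bench), 66 mm long along y, hinged 97 mm towards +y. Here they are about 62 mm over their outer faces open, 40 mm squeezed. Close a gripper on both from above, along the jig's x; they give 5 mm sideways and spring open.
- squeeze (a joint): Squeeze of the grips (both move together): 0 = open, 0.11 rad = fully squeezed. A full squeeze feeds the bar one 10 mm tooth (the first squeeze 4 to 14 mm); the first 4 mm of the 14 mm feed are idle. Let them open fully between squeezes. They stall before 0.11 once the pad presses: 1 N on each grip gives about 1.6 N at the pad, less 3 to 5 N. 15 N on each is a good squeeze, over 28 N crushes.
- bar (a joint): How far the toothed bar with the cork pad has come forward along the jig's +y, in m (0 = fully back, 0.072 = fully out). It starts between 0.012 and 0.033 and stands at about 0.065 when the suanpan is pressed against the stop. It stays where it is left.
- jaw: Cork pad, 60 mm wide, 22 mm high, 4 mm thick, at the front of the steel clamp bar (one body with it); its face looks along the jig's +y to the suanpan's long rail. The body's origin is on its face's plane, level with the bench; it moves with the bar.
- stop (a point): Middle of the face of the end stop that looks back to the clamp (along the jig's -y), 24 mm above the bench; axes as the jig.
- suanpan_mid (a point): Centre of the black lacquered suanpan (loose, 0.35 kg), 190 mm along its x, 110 mm along its y, 24 mm thick, lying flat on the jig's board (its top 36 mm above the bench), its long rails across the clamp. Axes nearly as the jig. It starts 1 to 6 mm short of the end stop. When seated this point is 55 mm from the stop's face.
- suanpan: The same suanpan; origin at the centre of its underside.
- peg_top (a point): Centre of the top of the light wooden corner peg, 12 mm thick, in the suanpan's corner at its -x, +y (robot's side, next to the end stop). It stands 9 mm proud of the frame's top at the start (about 45 mm above the bench); home, its top is flush. It slides straight down, tightly (about 6 N), and stays where it is driven.
- drive (a joint): How far the peg has been driven down: 0 = 9 mm proud, 0.009 m = home, flush.
- peg: The peg; its origin is 9 mm below the peg's top.
- mallet_head (a point): Centre of the mallet's head: upright wooden cylinder 48 mm in diameter and 60 mm high with two brass bands. The mallet (loose, about 0.26 kg) stands on the lower face of its head on the bench, this point 30 mm above it. The handle leaves the head level, along the mallet's own -x.
- mallet_handle (a point): Point on the mallet's handle, 55 mm from the head's axis along the mallet's -x and 30 mm above the bench, a good place to grip it from above. The handle is a dark bar 18 mm wide and 20 mm high and ends 135 mm from the head's axis; 31 mm of it lie between this point and the head.
- mallet: The mallet; origin at the centre of the lower face of its head, x pointing from the handle's end to the head.
- whistle_mid (a point): Middle of the red tin whistle, 200 mm long, 14 mm thick, lying on the bench. Leave alone.
- elephant_mid (a point): Middle of the grey soapstone elephant, about 115 mm long and 77 mm high. Leave alone.
- magnifier_mid (a point): Lens centre of the brass magnifying glass, lens 90 mm, horn handle along its -x, 195 mm long in all. Leave alone.
- glue_mid (a point): Middle of the closed glue bottle, 48 mm in diameter, 115 mm high. Leave alone.
- beadjar_mid (a point): Middle of the amber jar with a brass lid, 64 mm in diameter, 75 mm high. Leave alone.
- grip_a: Brass lever with the red grip on the jig's +x side; the body's origin is on its hinge, 17 mm to the side of the middle line, 50 mm above the bench, 97 mm along +y from the point half-way between the grips.
- grip_b: Brass lever with the red grip on the jig's -x side, likewise.
Things that resemble listed ones, but are neither listed nor needed, are in the scene too. What is shaped like the mallet but blue or turquoise is not meant.

How it is judged:
By the outcome, as a careful person would: the job done as asked, in the order asked, and still so for the second after the job is handed in, while the arm keeps its last pose, push and grip.
It also fails if it takes over 72 s, if anything falls off the work surface, if the arm or the gripper's body presses on something with over 40 N, if the wrist force passes 120 N, or if a joint passes its speed limit or range.

## Working session

There is one attempt and no reset: what is moved stays moved. The work goes in short steps, Python scripts to look and compute and a shell command to move; the robot and the scene stay as the last step left them, time stands still between calls to the robot, and variables do not carry over. Pictures are saved under pics/ and viewed, at most 10 in all, crops included, and the job is handed in when it is done.

```bash
mkdir -p pics; ls
cat > h.py <<'E'
import numpy as np, cv2
from station import sensors, optics, workorder
def shot(n):
    p=optics.camera_params(n); im,d=optics.read_camera(n)
    return im,d,p
def ray(p,u,v,z):
    K=np.array(p["mtx"]);R=np.array(p["R"]);t=np.array(p["t"])
    o=-R.T@t; r=R.T@np.linalg.solve(K,[u,v,1.]); return o+r*(z-o[2])/r[2]
def cloud(d,p):
    K=np.array(p["mtx"]);R=np.array(p["R"]);t=np.array(p["t"])
    v,u=np.mgrid[:480,:640]; c=np.stack([(u-K[0,2])/K[0,0]*d,(v-K[1,2])/K[1,1]*d,d],-1)
    return (c-t)@R
E
python3 - <<'E'
from h import *
s=sensors.read_state();print(s)
for n in("scene","side","wrist"):
    im,d,p=shot(n);cv2.imwrite(f"pics/{n}0.png",im[:,:,::-1]);np.savez(f"pics/{n}0.npz",im=im,d=d,**p)
    print(n,-np.array(p["R"]).T@p["t"],p["mtx"][0][0])
E
```

```text
pics
{'t': 0.0, 'qpos': array([ 1.07886780e+00,  1.59041196e-01,  1.59827544e+00,  2.10699263e-05,
        1.38619683e+00, -2.10136176e-01]), 'joint_velocities': array([-1.58632922e-03, -6.89943014e-04,  2.12568352e-04,  1.44518228e-03,
        2.33803993e-03,  6.20260463e-05]), 'joint_efforts': array([-9.74245850e-04, -3.96017289e+01, -3.31421864e+01, -2.48449869e-04,
        8.60188098e-03, -1.24143043e-05]), 'ee_pos': array([0.15959848, 0.55169649, 0.19449974]), 'orientation': array([-3.13971841e+00, -4.20918519e-04,  2.85979602e+00]), 'ft_force': array([-0.11410853,  0.49762566,  0.16397183]), 'torque': array([ 0.01066891,  0.06292513, -0.01925896]), 'finger_force': 0.0, 'grip_width': 0.08533094981721936}
scene [ 1.14594849 -0.20798875  1.21225006] 449.21382670881496
side [ 0.05569851 -0.90812246  0.77723269] 524.022538673926
wrist [0.09411671 0.57299679 0.37409771] 331.6268959910106
```

View pics/scene0.png

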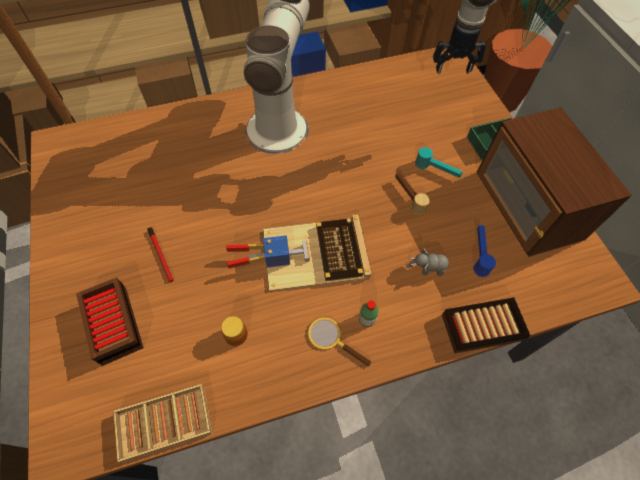

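View pics/side0.png

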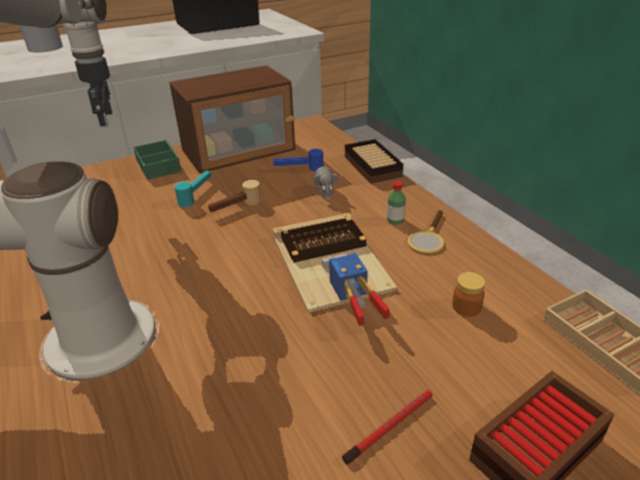

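Scene picture: the jig with the blue housing is at (276,250), the red grips at (240,255), the suanpan at (340,250) and the elephant at (432,261). There are three mallet shapes: turquoise (430,160), blue (485,260), and wooden with a dark handle (418,195). The wooden one fits. I'll confirm it in an enlarged crop.

Run:
```python
from h import *
f=np.load("pics/scene0.npz");im=f["im"];p={k:f[k] for k in("mtx","R","t")}
a=cv2.resize(im[160:220,380:450],None,fx=5.7,fy=5.7,interpolation=cv2.INTER_CUBIC)[:340,:398]
b=cv2.resize(im[205:300,220:380],None,fx=5,fy=5,interpolation=cv2.INTER_CUBIC)[:475,:800]
c=np.zeros((600,800,3),np.uint8)
b=cv2.resize(b,(630,374)); c[:374,:630]=b; c[374:600,:264]=cv2.resize(a,(264,226))
cv2.imwrite("pics/crop0.png",c[:,:,::-1])
P=cloud(f["d"],p); hsv=cv2.cvtColor(im,cv2.COLOR_RGB2HSV)
def rep(name,m,z0,z1,box):
    m=m.copy();x0,y0,x1,y1=box;k=np.zeros_like(m);k[y0:y1,x0:x1]=1;m&=k&(P[...,2]>z0)&(P[...,2]<z1)
    q=P[m];v,u=np.nonzero(m)
    print(name,len(q));
    if len(q): print("  med",np.median(q,0).round(4),"min",q.min(0).round(3),"max",q.max(0).round(3),"px",u.mean(),v.mean())
    return q,m
T=np.ones((480,640),bool)
blue=(hsv[...,0]>100)&(hsv[...,0]<130)&(hsv[...,1]>120)
q,m=rep("housing",blue,.07,.09,(255,225,300,275));print(cv2.minAreaRect((q[:,:2]*1000).astype(np.float32)))
red=((hsv[...,0]<6)|(hsv[...,0]>174))&(hsv[...,1]>180)&(hsv[...,2]>90)
rep("gripU",red,.03,.08,(220,235,262,254));rep("gripD",red,.03,.08,(220,255,262,275))
q,m=rep("head",T,.05,.075,(395,180,440,220));print(cv2.minEnclosingCircle((q[:,:2]*1000).astype(np.float32)))
q,m=rep("mallet",T,.03,.075,(385,160,440,220))
q,m=rep("handle",T,.03,.048,(385,160,440,220));print(cv2.minAreaRect((q[:,:2]*1000).astype(np.float32)))
q,m=rep("suanpan",hsv[...,2]<90,.028,.05,(310,210,375,290));print(cv2.minAreaRect((q[:,:2]*1000).astype(np.float32)))
q,m=rep("board+",T,.008,.05,(255,205,380,300));print(cv2.minAreaRect((q[:,:2]*1000).astype(np.float32)))
```

```text
housing 369
  med [ 0.5137 -0.128   0.079 ] min [ 0.479 -0.167  0.071] max [ 0.546 -0.096  0.088] px 276.2439024390244 246.53658536585365
((513.3740844726562, -131.826171875), (64.88933563232422, 63.32853698730469), 80.91268920898438)
gripU 124
  med [ 0.473  -0.2396  0.0616] min [ 0.459 -0.269  0.044] max [ 0.485 -0.209  0.07 ] px 236.93548387096774 247.41935483870967
gripD 121
  med [ 0.5222 -0.2471  0.0624] min [ 0.512 -0.277  0.045] max [ 0.528 -0.215  0.07 ] px 237.89256198347107 262.0413223140496
head 180
  med [0.477  0.3448 0.0604] min [0.449 0.323 0.05 ] max [0.499 0.371 0.067] px 421.35 200.19444444444446
((473.5672607421875, 345.5508117675781), 25.934406280517578)
mallet 522
  med [0.4302 0.3393 0.0427] min [0.305 0.314 0.03 ] max [0.499 0.474 0.067] px 417.1264367816092 188.0287356321839
handle 336
  med [0.3804 0.3359 0.0393] min [0.305 0.314 0.03 ] max [0.498 0.474 0.048] px 414.8095238095238 181.64583333333334
((382.4889831542969, 366.206298828125), (127.74349212646484, 218.79901123046875), 51.952938079833984)
suanpan 1295
  med [0.5525 0.0533 0.0348] min [ 0.446 -0.015  0.028] max [0.649 0.118 0.045] px 338.86718146718147 248.73667953667953
((545.6956176757812, 51.05078125), (110.92866516113281, 194.2168426513672), 80.87946319580078)
board+ 5648
  med [ 0.5492 -0.0065  0.017 ] min [ 0.364 -0.199  0.008] max [0.682 0.19  0.05 ] px 318.81179178470256 254.12712464589234
((532.1723022460938, -7.2456207275390625), (378.5816345214844, 303.66339111328125), 74.16899108886719)
```

View pics/crop0.png

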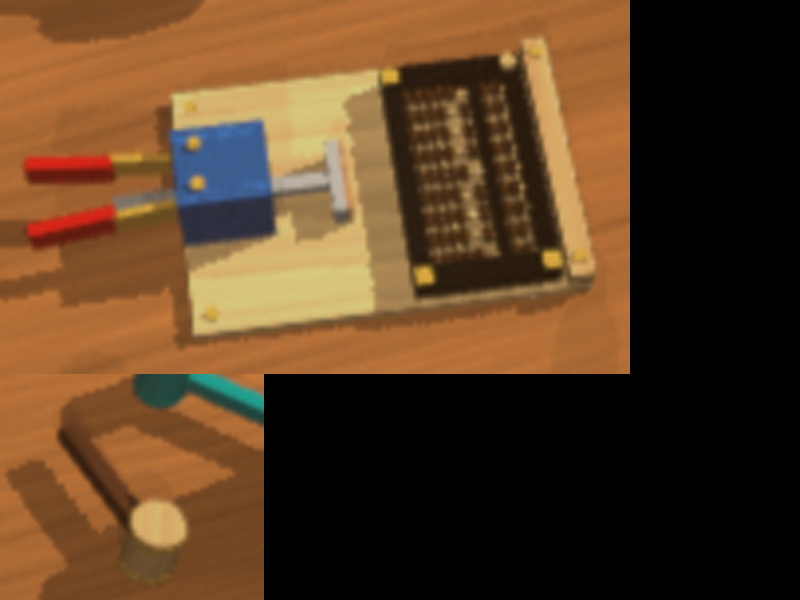

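The crop confirms the wooden mallet with the light head, at about (421,200) in the scene picture, with its dark handle going up-left. The proud peg is the light dot at about (349,220). Next I'll compute positions from both views.

Run:
```python
from h import *
f=np.load("pics/scene0.npz");im=f["im"];p={k:f[k] for k in("mtx","R","t")}
print("peg",ray(p,349,220.2,.045),"head",ray(p,421.6,199.8,.06),"hend",ray(p,398.5,174,.04))
hsv=cv2.cvtColor(im,cv2.COLOR_RGB2HSV);P=cloud(f["d"],p)
# handle: dark pixels in box above bench
m=np.zeros((480,640),bool);m[168:200,392:418]=1
m&=(P[...,2]>.033)&(P[...,2]<.046)&(hsv[...,2]<110)
q=P[m];print(len(q));l=cv2.fitLine((q[:,:2]).astype(np.float32),cv2.DIST_HUBER,0,.001,.001).ravel();print(l,np.degrees(np.arctan2(l[1],l[0])),q.min(0),q.max(0))
f=np.load("pics/side0.npz");im=f["im"];p={k:f[k] for k in("mtx","R","t")};P=cloud(f["d"],p)
m=np.zeros((480,640),bool);m[175:215,205:265]=1;m&=(P[...,2]>.052)&(P[...,2]<.07)
q=P[m];print("side head",len(q),np.median(q,0),cv2.minEnclosingCircle((q[:,:2]*1000).astype(np.float32)))
m=np.zeros((480,640),bool);m[185:215,205:243]=1;m&=(P[...,2]>.033)&(P[...,2]<.046)
q=P[m];l=cv2.fitLine((q[:,:2]).astype(np.float32),cv2.DIST_HUBER,0,.001,.001).ravel();print(l,np.degrees(np.arctan2(l[1],l[0])))
```

```text
peg [0.47171492 0.10957377 0.045     ] head [0.47565653 0.34665515 0.06      ] hend [0.34698987 0.32552677 0.04      ]
152
[0.98825914 0.1527871  0.39269465 0.33046684] 8.788478 [0.33917539 0.31402339 0.03362282] [0.44686354 0.34893301 0.04565201]
side head 150 [0.47172465 0.34055192 0.06039997] ((473.5428771972656, 348.03302001953125), 28.374156951904297)
[0.98175234 0.19016404 0.40130728 0.3302678 ] 10.962358
```

```bash
cat >> h.py <<'E'
from scipy.spatial.transform import Rotation as Ro
def delta(target,yaw=None):
    s=sensors.read_state();R=Ro.from_euler("xyz",s["orientation"])
    T=Ro.from_euler("xyz",[np.pi,0,yaw]) if yaw is not None else R
    print("first turn (tool)",(R.inv()*T).as_rotvec().round(4),"then shift mm in turned tool",(T.inv().apply(np.array(target)-s["ee_pos"])*1000).round(1),"| now",s["ee_pos"].round(4),s["orientation"].round(3),"f",s["ft_force"].round(1),"t",round(s["t"],2))
E
python3 -m crank '[{"az":-0.112},{"az":-0.112},{"az":-0.112},{"az":-0.112},{"tx":-24.6,"ty":-28.3,"tz":3.9},{"tx":-24.6,"ty":-28.3,"tz":3.9},{"tx":-24.6,"ty":-28.3,"tz":3.9},{"tx":-24.6,"ty":-28.3,"tz":3.9},{"tx":-24.6,"ty":-28.3,"tz":3.9},{"tx":-24.6,"ty":-28.3,"tz":3.9},{"tx":-24.6,"ty":-28.3,"tz":3.9},{"tx":-24.6,"ty":-28.3,"tz":3.9}]'
python3 -m crank '[{"tx":-24.6,"ty":-28.3,"tz":3.9},{},{}]'
python3 - <<'E'
from h import *
im,d,p=shot("wrist");cv2.imwrite("pics/wrist1.png",im[:,:,::-1]);np.savez("pics/wrist1.npz",im=im,d=d,**p)
P=cloud(d,p);hsv=cv2.cvtColor(im,cv2.COLOR_RGB2HSV)
B=(abs(P[...,0]-.43)<.12)&(abs(P[...,1]-.338)<.05)
q=P[B&(P[...,2]>.054)&(P[...,2]<.068)];print("head",len(q),cv2.minEnclosingCircle((q[:,:2]*1000).astype(np.float32)))
q=P[B&(P[...,2]>.034)&(P[...,2]<.045)&(P[...,0]<.44)];print(len(q),cv2.minAreaRect((q[:,:2]*1000).astype(np.float32)))
delta([.42,.337,.011],.166+np.pi)
E
```

```text
head 0 ((0.0, 0.0), 0.0)
0 ((0.0, 0.0), (0.0, 0.0), 0.0)
first turn (tool) [-0.0011 -0.0005 -0.4478] then shift mm in turned tool [-221.2 -255.   183.9] | now [0.1597 0.5519 0.1949] [-3.14 -0.    2.86] f [-0.1  0.4  0.3] t 0.2invalid input
invalid input
```

View pics/wrist1.png

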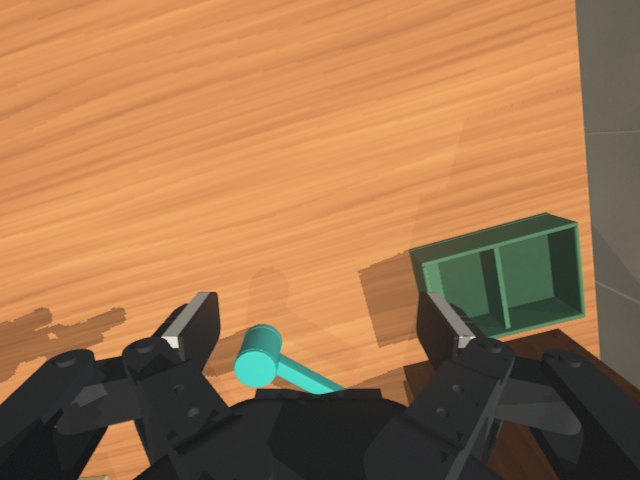

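The arm did not move: the rows were refused, so all fields are probably required. The picture shows only the turquoise decoy at (260,360).

```bash
python3 -m crank '[{"tx":0,"ty":0,"tz":0,"ax":0,"ay":0,"az":-0.112,"gripper":100},{"tx":0,"ty":0,"tz":0,"ax":0,"ay":0,"az":-0.112,"gripper":100},{"tx":0,"ty":0,"tz":0,"ax":0,"ay":0,"az":-0.112,"gripper":100},{"tx":0,"ty":0,"tz":0,"ax":0,"ay":0,"az":-0.112,"gripper":100},{"tx":-24.6,"ty":-28.3,"tz":3.9,"ax":0,"ay":0,"az":0,"gripper":100},{"tx":-24.6,"ty":-28.3,"tz":3.9,"ax":0,"ay":0,"az":0,"gripper":100},{"tx":-24.6,"ty":-28.3,"tz":3.9,"ax":0,"ay":0,"az":0,"gripper":100},{"tx":-24.6,"ty":-28.3,"tz":3.9,"ax":0,"ay":0,"az":0,"gripper":100},{"tx":-24.6,"ty":-28.3,"tz":3.9,"ax":0,"ay":0,"az":0,"gripper":100},{"tx":-24.6,"ty":-28.3,"tz":3.9,"ax":0,"ay":0,"az":0,"gripper":100},{"tx":-24.6,"ty":-28.3,"tz":3.9,"ax":0,"ay":0,"az":0,"gripper":100},{"tx":-24.6,"ty":-28.3,"tz":3.9,"ax":0,"ay":0,"az":0,"gripper":100}]' &&
python3 -m crank '[{"tx":-24.6,"ty":-28.3,"tz":3.9,"ax":0,"ay":0,"az":0,"gripper":100},{"tx":0,"ty":0,"tz":0,"ax":0,"ay":0,"az":0,"gripper":100},{"tx":0,"ty":0,"tz":0,"ax":0,"ay":0,"az":0,"gripper":100}]'
python3 - <<'E'
from h import *
im,d,p=shot("wrist");cv2.imwrite("pics/wrist2.png",im[:,:,::-1]);np.savez("pics/wrist2.npz",im=im,d=d,**p)
P=cloud(d,p);hsv=cv2.cvtColor(im,cv2.COLOR_RGB2HSV)
B=(abs(P[...,0]-.43)<.12)&(abs(P[...,1]-.338)<.05)
q=P[B&(P[...,2]>.054)&(P[...,2]<.068)];print("head",len(q),cv2.minEnclosingCircle((q[:,:2]*1000).astype(np.float32)))
q=P[B&(P[...,2]>.034)&(P[...,2]<.045)&(P[...,0]<.44)];print(len(q),cv2.minAreaRect((q[:,:2]*1000).astype(np.float32)))
delta([.42,.337,.011],.166+np.pi)
E
```

```text
t: 1.2
ee_pos: [0.3925, 0.3602, 0.1641]
orientation: [3.142, -0.0, -2.975]
ft_force: [-0.2, 0.9, 0.4]
grip_width: 0.0854
finger_force: 0.0
t: 1.45
ee_pos: [0.4213, 0.3364, 0.1599]
orientation: [-3.141, -0.001, -2.979]
ft_force: [-0.6, -0.1, 0.5]
grip_width: 0.0853
finger_force: 0.0
head 2116 ((473.47174072265625, 350.86285400390625), 24.675880432128906)
2197 ((391.08184814453125, 335.6582336425781), (101.60294342041016, 17.35138702392578), 9.84013843536377)
first turn (tool) [ 0.0002 -0.0009 -0.0013] then shift mm in turned tool [  0.4  -0.4 149.1] | now [0.4204 0.3375 0.1601] [ 3.141e+00 -1.000e-03 -2.977e+00] f [0.2 0.2 0.4] t 1.5
```

View pics/wrist2.png

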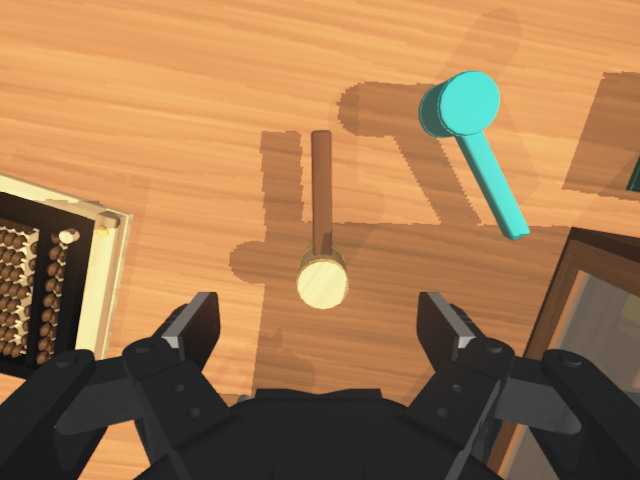

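The picture shows the wooden mallet clearly: head at (322,283), handle up to (320,135), with 0.2 m clearance to the turquoise one. The peg shows at (68,236). Depth gives head (473.5, 350.9) mm and yaw 9.8°, consistent with the scene view, so I'll grip.

```bash
python3 -m crank '[{"tx":0.5,"ty":3.9,"tz":37,"ax":0,"ay":0,"az":-0.007,"gripper":100},{"tx":0,"ty":0,"tz":37,"ax":0,"ay":0,"az":0,"gripper":100},{"tx":0,"ty":0,"tz":37,"ax":0,"ay":0,"az":0,"gripper":100},{"tx":0,"ty":0,"tz":25,"ax":0,"ay":0,"az":0,"gripper":100},{"tx":0,"ty":0,"tz":12,"ax":0,"ay":0,"az":0,"gripper":100},{"tx":0,"ty":0,"tz":0,"ax":0,"ay":0,"az":0,"gripper":100},{"tx":0,"ty":0,"tz":0,"ax":0,"ay":0,"az":0,"gripper":0},{"tx":0,"ty":0,"tz":0,"ax":0,"ay":0,"az":0,"gripper":0},{"tx":0,"ty":0,"tz":0,"ax":0,"ay":0,"az":0,"gripper":0},{"tx":0,"ty":0,"tz":0,"ax":0,"ay":0,"az":0,"gripper":0},{"tx":0,"ty":0,"tz":0,"ax":0,"ay":0,"az":0,"gripper":0},{"tx":0,"ty":0,"tz":0,"ax":0,"ay":0,"az":0,"gripper":0}]' 100
python3 -m crank '[{"tx":0,"ty":0,"tz":0,"ax":0,"ay":0,"az":0,"gripper":0},{"tx":0,"ty":0,"tz":0,"ax":0,"ay":0,"az":0,"gripper":0},{"tx":0,"ty":0,"tz":0,"ax":0,"ay":0,"az":0,"gripper":0}]'
python3 - <<'E'
from h import *
f=np.load("pics/wrist2.npz");im=f["im"];p={k:f[k] for k in("mtx","R","t")}
hsv=cv2.cvtColor(im,cv2.COLOR_RGB2HSV)[215:255,50:90]
m=((hsv[...,2]>150)).astype(np.uint8)
n,l,st,c=cv2.connectedComponentsWithStats(m)
for i in range(1,n):
    if st[i,4]>20: u,v=c[i]+[50,215];print(st[i],u,v,ray(p,u,v,.045))
print(cloud(f["d"],p)[236,68])
E
```

```text
t: 2.5
ee_pos: [0.4198, 0.3417, 0.0131]
orientation: [3.141, 0.001, -2.968]
ft_force: [0.3, -0.5, -0.3]
grip_width: 0.012
finger_force: 0.0
t: 2.75
ee_pos: [0.4193, 0.3415, 0.0124]
orientation: [3.142, -0.0, -2.969]
ft_force: [-0.4, 0.0, 0.1]
grip_width: -0.0
finger_force: 0.0
[  9  16  21  19 221] 67.32579185520362 237.69230769230768 [0.47117007 0.11262478 0.045     ]
[0.46850663 0.11500179 0.04734074]
```

The grip shut on nothing. I'll look before doing anything else.

Run:
```python
from h import *
im,d,p=shot("wrist");a=im[:, :]
s,d2,p2=shot("scene");sd,d3,p3=shot("side")
c=np.zeros((600,800,3),np.uint8);c[:300,:400]=cv2.resize(im,(400,300))
c[:300,400:]=cv2.resize(s[130:250,350:510],(400,300),interpolation=cv2.INTER_CUBIC)
c[300:,:400]=cv2.resize(sd[130:250,150:310],(400,300),interpolation=cv2.INTER_CUBIC)
cv2.imwrite("pics/c3.png",c[:,:,::-1])
```

```text
(no output)
```

View pics/c3.png

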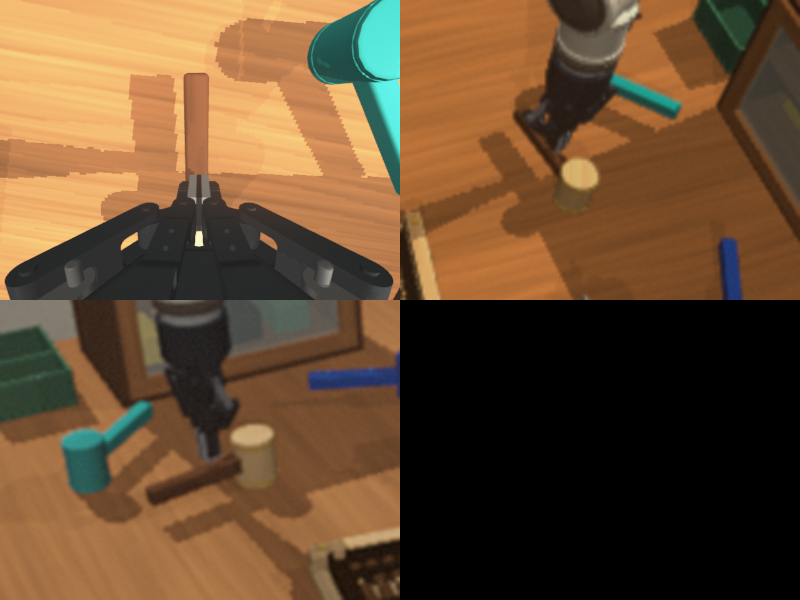

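Run:
```python
from h import *
im,d,p=shot("wrist");P=cloud(d,p)
for v in (150,200,250,270,280,285,290,295,300,310,320,340): print(v,[tuple((P[v,u]*1000).round(0)) for u in (300,308,316,324,332,340)])
im,d,p=shot("side");P=cloud(d,p)
B=(abs(P[...,0]-.42)<.03)&(abs(P[...,1]-.341)<.03)
for z in range(10,110,10):
    q=P[B&(abs(P[...,2]*1000-z)<5)]; print(z,len(q),q.min(0).round(3) if len(q) else '',q.max(0).round(3) if len(q) else '')
B=(P[...,0]<.44)&(P[...,0]>.33)&(abs(P[...,1]-.335)<.03)&(P[...,2]>.034)&(P[...,2]<.046)
q=P[B];print("handle",len(q),cv2.minAreaRect((q[:,:2]*1000).astype(np.float32)))
print(sensors.read_state())
```

```text
150 [(np.float64(355.0), np.float64(324.0), np.float64(41.0)), (np.float64(354.0), np.float64(328.0), np.float64(41.0)), (np.float64(354.0), np.float64(331.0), np.float64(41.0)), (np.float64(353.0), np.float64(335.0), np.float64(41.0)), (np.float64(352.0), np.float64(338.0), np.float64(40.0)), (np.float64(352.0), np.float64(344.0), np.float64(1.0))]
200 [(np.float64(376.0), np.float64(328.0), np.float64(42.0)), (np.float64(376.0), np.float64(331.0), np.float64(41.0)), (np.float64(375.0), np.float64(335.0), np.float64(41.0)), (np.float64(375.0), np.float64(338.0), np.float64(41.0)), (np.float64(374.0), np.float64(342.0), np.float64(39.0)), (np.float64(379.0), np.float64(349.0), np.float64(2.0))]
250 [(np.float64(400.0), np.float64(331.0), np.float64(41.0)), (np.float64(400.0), np.float64(335.0), np.float64(41.0)), (np.float64(399.0), np.float64(339.0), np.float64(42.0)), (np.float64(399.0), np.float64(343.0), np.float64(40.0)), (np.float64(399.0), np.float64(347.0), np.float64(37.0)), (np.float64(409.0), np.float64(355.0), np.float64(1.0))]
270 [(np.float64(411.0), np.float64(333.0), 
[... 3721 characters left out ...]
': array([ 4.59923476e-01,  2.92181442e-01,  1.83303091e+00, -1.64350353e-05,
        1.01653304e+00, -1.28405626e+00]), 'joint_velocities': array([ 1.69884153e-03, -8.41945224e-05,  1.30377114e-03, -2.19725881e-04,
        1.56932461e-03, -6.86448295e-04]), 'joint_efforts': array([-2.88371040e-03, -3.92711270e+01, -2.75260574e+01, -4.29264819e-04,
        1.07635959e-03,  1.58412342e-05]), 'ee_pos': array([0.41921967, 0.34146065, 0.01233467]), 'orientation': array([-3.14153605e+00, -1.42548727e-04, -2.96840060e+00]), 'ft_force': array([-1.19159178, -0.81046326,  0.54925053]), 'torque': array([-0.02870864, -0.05031828, -0.01501319]), 'finger_force': 0.0, 'grip_width': -9.711995211908297e-05}
```

The wrist and side depth show the fingertips ending near z≈0.047, just over the handle (top 0.041), while ee_pos reports 0.012. So the reported height is about 35 mm below where the real fingertips are, and x and y agree. I'll open, go lower by that amount in steps while watching the force, and grip again.

```bash
python3 -m crank '[{"tx":0,"ty":0,"tz":0,"ax":0,"ay":0,"az":0,"gripper":100},{"tx":0,"ty":0,"tz":0,"ax":0,"ay":0,"az":0,"gripper":100},{"tx":0,"ty":0,"tz":0,"ax":0,"ay":0,"az":0,"gripper":100},{"tx":0,"ty":0,"tz":0,"ax":0,"ay":0,"az":0,"gripper":100},{"tx":0,"ty":0,"tz":0,"ax":0,"ay":0,"az":0,"gripper":100},{"tx":0,"ty":0,"tz":0,"ax":0,"ay":0,"az":0,"gripper":100},{"tx":0,"ty":0,"tz":10,"ax":0,"ay":0,"az":0,"gripper":100},{"tx":0,"ty":0,"tz":10,"ax":0,"ay":0,"az":0,"gripper":100},{"tx":0,"ty":0,"tz":7,"ax":0,"ay":0,"az":0,"gripper":100},{"tx":0,"ty":0,"tz":0,"ax":0,"ay":0,"az":0,"gripper":100}]' 
python3 -m crank '[{"tx":0,"ty":0,"tz":5,"ax":0,"ay":0,"az":0,"gripper":50},{"tx":0,"ty":0,"tz":0,"ax":0,"ay":0,"az":0,"gripper":0},{"tx":0,"ty":0,"tz":0,"ax":0,"ay":0,"az":0,"gripper":0},{"tx":0,"ty":0,"tz":0,"ax":0,"ay":0,"az":0,"gripper":0},{"tx":0,"ty":0,"tz":0,"ax":0,"ay":0,"az":0,"gripper":0},{"tx":0,"ty":0,"tz":0,"ax":0,"ay":0,"az":0,"gripper":0},{"tx":0,"ty":0,"tz":0,"ax":0,"ay":0,"az":0,"gripper":0},{"tx":0,"ty":0,"tz":0,"ax":0,"ay":0,"az":0,"gripper":0}]' 100
```

```text
t: 3.83
ee_pos: [0.4172, 0.3404, -0.0173]
orientation: [-3.14, -0.005, -2.968]
ft_force: [-0.2, 0.4, 0.3]
grip_width: 0.0856
finger_force: 0.0
t: 4.5
ee_pos: [0.4197, 0.3417, -0.019]
orientation: [3.141, 0.001, -2.968]
ft_force: [-0.6, -0.4, 4.2]
grip_width: 0.0158
finger_force: 97.4
```

Gripped: width 16 mm and force 97 N. Next I'll lift and check how level the head hangs.

```bash
python3 -m crank '[{"tx":0,"ty":0,"tz":-15,"ax":0,"ay":0,"az":0,"gripper":0},{"tx":0,"ty":0,"tz":-25,"ax":0,"ay":0,"az":0,"gripper":0},{"tx":0,"ty":0,"tz":-30,"ax":0,"ay":0,"az":0,"gripper":0},{"tx":0,"ty":0,"tz":0,"ax":0,"ay":0,"az":0,"gripper":0},{"tx":0,"ty":0,"tz":0,"ax":0,"ay":0,"az":0,"gripper":0}]'
cat > head.py <<'E'
from h import *
im,d,p=shot("side");P=cloud(d,p);s=sensors.read_state();e=s["ee_pos"]
c=np.array([.985,.1727]);rel=P[...,:2]-e[:2];a=rel@c;b=rel@np.array([-.1727,.985])
for n,lo,hi in(("handle",-.075,-.02),("head",.03,.085)):
    m=(a>lo)&(a<hi)&(abs(b)<.035)&(P[...,2]>.03)&(P[...,2]<e[2]+.125)&(d>0);q=P[m];A=a[m]
    print(n,len(q),"z",np.percentile(q[:,2],[2,50,98]).round(4),"a",np.percentile(A,[1,50,99]).round(3))
    for l in np.linspace(lo,hi,6)[:-1]:
        k=(A>=l)&(A<l+(hi-lo)/5)
        if k.sum()>3: print("   a %.3f zmin %.4f zmax %.4f"%(l,*np.percentile(q[k,2],[4,96])))
print(e.round(4),s["grip_width"].round(4),s["finger_force"],s["ft_force"].round(1),s["t"])
E
python3 head.py
```

```text
t: 4.92
ee_pos: [0.4204, 0.3421, 0.0517]
orientation: [3.141, 0.003, -2.968]
ft_force: [0.0, 0.5, -1.9]
grip_width: 0.0162
finger_force: 97.8
handle 174 z [0.093  0.1065 0.1138] a [-0.075 -0.048 -0.021]
   a -0.075 zmin 0.0944 zmax 0.1131
   a -0.064 zmin 0.0948 zmax 0.1117
   a -0.053 zmin 0.0936 zmax 0.1141
   a -0.042 zmin 0.0956 zmax 0.1135
   a -0.031 zmin 0.0955 zmax 0.1131
head 385 z [0.0741 0.1096 0.1329] a [0.032 0.05  0.078]
   a 0.030 zmin 0.0759 zmax 0.1292
   a 0.041 zmin 0.0773 zmax 0.1327
   a 0.052 zmin 0.0763 zmax 0.1328
   a 0.063 zmin 0.0786 zmax 0.1328
   a 0.074 zmin 0.0875 zmax 0.1322Traceback (most recent call last):
  File "head.py", line 10, in <module>
    print(e.round(4),s["grip_width"].round(4),s["finger_force"],s["ft_force"].round(1),s["t"])
                     ^^^^^^^^^^^^^^^^^^^^^
AttributeError: 'float' object has no attribute 'round'
```

Level; the head's lower face is at ee z + 0.021, so it will be flush with the frame at ee z ≈ 0.015. Moving over the peg.

```bash
python3 -m crank '[{"tx":6.3,"ty":-33.6,"tz":0,"ax":0,"ay":0,"az":0,"gripper":0},{"tx":6.3,"ty":-33.6,"tz":0,"ax":0,"ay":0,"az":0,"gripper":0},{"tx":6.3,"ty":-33.6,"tz":0,"ax":0,"ay":0,"az":0,"gripper":0},{"tx":6.3,"ty":-33.6,"tz":0,"ax":0,"ay":0,"az":0,"gripper":0},{"tx":6.3,"ty":-33.6,"tz":0,"ax":0,"ay":0,"az":0,"gripper":0},{"tx":6.3,"ty":-33.6,"tz":0,"ax":0,"ay":0,"az":0,"gripper":0},{"tx":6.2,"ty":-33.6,"tz":0,"ax":0,"ay":0,"az":0,"gripper":0},{"tx":0,"ty":0,"tz":0,"ax":0,"ay":0,"az":0,"gripper":0},{"tx":0,"ty":0,"tz":0,"ax":0,"ay":0,"az":0,"gripper":0},{"tx":0,"ty":0,"tz":0,"ax":0,"ay":0,"az":0,"gripper":0}]'
python3 - <<'E'
from h import *
im,d,p=shot("scene");sd,d3,p3=shot("side")
c=np.zeros((600,800,3),np.uint8)
c[:300,:400]=cv2.resize(im[170:260,300:420],(400,300),interpolation=cv2.INTER_CUBIC)
c[:300,400:]=cv2.resize(sd[175:265,220:340],(400,300),interpolation=cv2.INTER_CUBIC)
P=cloud(d,p);B=(abs(P[...,0]-.471)<.05)&(abs(P[...,1]-.112)<.05)
q=P[B&(P[...,2]>.122)&(P[...,2]<.14)];print("head top scene",len(q),cv2.minEnclosingCircle((q[:,:2]*1000).astype(np.float32)))
cv2.imwrite("pics/c4.png",c[:,:,::-1])
E
```

```text
t: 5.8
ee_pos: [0.415, 0.1024, 0.049]
orientation: [3.141, -0.003, -2.969]
ft_force: [-0.9, -0.1, -2.5]
grip_width: 0.0159
finger_force: 98.5
head top scene 229 ((450.1564025878906, 105.21688842773438), 44.52482223510742)
```

View pics/c4.png

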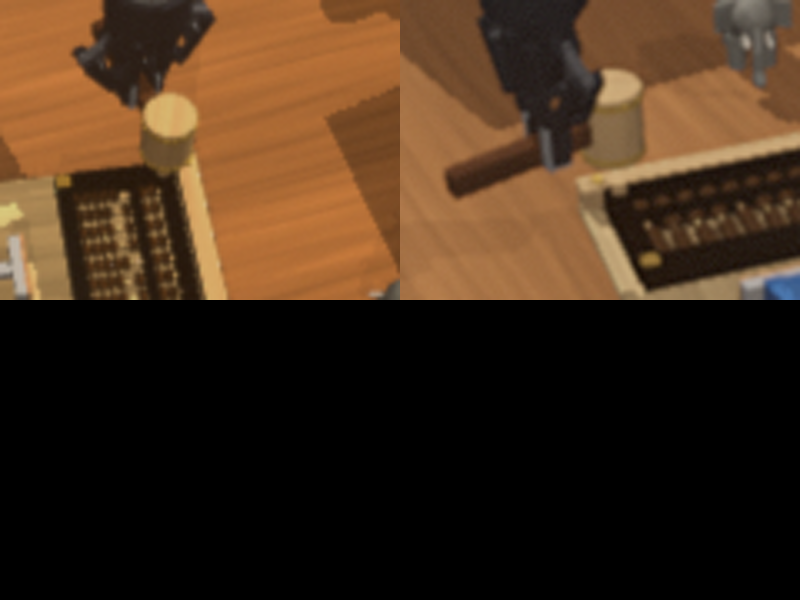

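The head (scene crop (170,120)) hangs over the peg corner as computed. Driving down now.

```bash
python3 -m crank '[{"tx":0,"ty":0,"tz":12,"ax":0,"ay":0,"az":0,"gripper":0},{"tx":0,"ty":0,"tz":10,"ax":0,"ay":0,"az":0,"gripper":0},{"tx":0,"ty":0,"tz":4,"ax":0,"ay":0,"az":0,"gripper":0},{"tx":0,"ty":0,"tz":3,"ax":0,"ay":0,"az":0,"gripper":0},{"tx":0,"ty":0,"tz":0,"ax":0,"ay":0,"az":0,"gripper":0}]'
python3 -m crank '[{"tx":0,"ty":0,"tz":2,"ax":0,"ay":0,"az":0,"gripper":0},{"tx":0,"ty":0,"tz":2,"ax":0,"ay":0,"az":0,"gripper":0},{"tx":0,"ty":0,"tz":0,"ax":0,"ay":0,"az":0,"gripper":0}]'
python3 -m crank '[{"tx":0,"ty":0,"tz":2,"ax":0,"ay":0,"az":0,"gripper":0},{"tx":0,"ty":0,"tz":0,"ax":0,"ay":0,"az":0,"gripper":0},{"tx":0,"ty":0,"tz":0,"ax":0,"ay":0,"az":0,"gripper":0}]'
```

```text
t: 6.32
ee_pos: [0.4161, 0.1029, 0.021]
orientation: [3.141, -0.001, -2.967]
ft_force: [0.2, -0.2, -2.5]
grip_width: 0.0164
finger_force: 98.4
t: 6.57
ee_pos: [0.4167, 0.1025, 0.0175]
orientation: [3.141, 0.001, -2.968]
ft_force: [-0.4, 1.0, 3.2]
grip_width: 0.0158
finger_force: 98.9
t: 6.82
ee_pos: [0.4168, 0.1023, 0.0166]
orientation: [3.142, 0.0, -2.968]
ft_force: [-7.1, 2.1, 14.3]
grip_width: 0.0162
finger_force: 100.5
```

```bash
python3 -m crank '[{"tx":0,"ty":0,"tz":1.5,"ax":0,"ay":0,"az":0,"gripper":0},{"tx":0,"ty":0,"tz":0,"ax":0,"ay":0,"az":0,"gripper":0},{"tx":0,"ty":0,"tz":0,"ax":0,"ay":0,"az":0,"gripper":0}]'
sed -i 's/s\["grip_width"\].round(4)/s["grip_width"]/' head.py; python3 head.py
```

```text
t: 7.07
ee_pos: [0.4168, 0.1023, 0.0162]
orientation: [-3.141, -0.001, -2.968]
ft_force: [-14.5, 1.2, 26.5]
grip_width: 0.016
finger_force: 102.4
handle 219 z [0.0571 0.0722 0.0778] a [-0.074 -0.048 -0.021]
   a -0.075 zmin 0.0587 zmax 0.0763
   a -0.064 zmin 0.0573 zmax 0.0770
   a -0.053 zmin 0.0597 zmax 0.0772
   a -0.042 zmin 0.0577 zmax 0.0774
   a -0.031 zmin 0.0599 zmax 0.0772
head 487 z [0.0311 0.0673 0.0986] a [0.031 0.05  0.083]
   a 0.030 zmin 0.0335 zmax 0.0913
   a 0.041 zmin 0.0352 zmax 0.0976
   a 0.052 zmin 0.0323 zmax 0.0981
   a 0.063 zmin 0.0347 zmax 0.0987
   a 0.074 zmin 0.0301 zmax 0.0985
[0.4168 0.1023 0.0162] 0.01607429617806974 102.37589120864868 [-14.8   0.9  26.9] 7.1167
```

Hard contact at 27 N and no further motion, with the head's face at about z 0.037. I'll lift, move the mallet aside to its old place and inspect the peg.

```bash
python3 -m crank '[{"tx":0,"ty":0,"tz":-15,"ax":0,"ay":0,"az":0,"gripper":0},{"tx":0,"ty":0,"tz":-25,"ax":0,"ay":0,"az":0,"gripper":0},{"tx":-3,"ty":33,"tz":0,"ax":0,"ay":0,"az":0,"gripper":0},{"tx":-6,"ty":33,"tz":0,"ax":0,"ay":0,"az":0,"gripper":0},{"tx":-6,"ty":33,"tz":0,"ax":0,"ay":0,"az":0,"gripper":0},{"tx":0,"ty":0,"tz":0,"ax":0,"ay":0,"az":0,"gripper":0},{"tx":0,"ty":0,"tz":0,"ax":0,"ay":0,"az":0,"gripper":0}]'
python3 - <<'E'
from h import *
im,d,p=shot("scene");sd,d3,p3=shot("side");w,dw,pw=shot("wrist")
c=np.zeros((600,800,3),np.uint8)
c[:300,:400]=cv2.resize(im[200:245,320:380],(400,300),interpolation=cv2.INTER_CUBIC)
c[:300,400:]=cv2.resize(sd[210:255,260:320],(400,300),interpolation=cv2.INTER_CUBIC)
c[300:,:400]=cv2.resize(w,(400,300))
f=np.load("pics/side0.npz");c[300:,400:]=cv2.resize(f["im"][210:255,260:320],(400,300),interpolation=cv2.INTER_CUBIC)
P=cloud(dw,pw);B=(abs(P[...,0]-.471)<.03)&(abs(P[...,1]-.112)<.03);print("wrist z>.038",(B&(P[...,2]>.04)&(P[...,2]<.06)).sum(),np.percentile(P[B][:,2],[50,90,99]) if B.any() else '')
K=np.array(pw["mtx"]);x=K@(np.array(pw["R"])@[.471,.112,.036]+pw["t"]);print(x[:2]/x[2])
for n,dd,pp in(("scene",d,p),("side",d3,p3)):
    P=cloud(dd,pp);B=(abs(P[...,0]-.471)<.012)&(abs(P[...,1]-.112)<.012);print(n,np.sort(P[B][:,2])[-8:].round(4))
    f=np.load(f"pics/{n}0.npz");P=cloud(f["d"],pp);B=(abs(P[...,0]-.471)<.012)&(abs(P[...,1]-.112)<.012);print(" before",np.sort(P[B][:,2])[-8:].round(4))
cv2.imwrite("pics/c5.png",c[:,:,::-1])
E
```

```text
t: 7.7
ee_pos: [0.4136, 0.2032, 0.0534]
orientation: [-3.141, -0.001, -2.965]
ft_force: [0.8, -0.4, -2.4]
grip_width: 0.0161
finger_force: 98.4
wrist z>.038 0 [0.02949244 0.03731154 0.03819047]
[166.32059161 317.4899071 ]
scene [0.0384 0.0386 0.0391 0.0393 0.0405 0.0405 0.0409 0.0414]
 before [0.045  0.0453 0.0464 0.0475 0.0476 0.048  0.0482 0.0483]
side [0.0382 0.0383 0.0385 0.0385 0.0388 0.0392 0.0399 0.04  ]
 before [0.0448 0.045  0.0452 0.0455 0.046  0.0468 0.0474 0.0476]
```

View pics/c5.png

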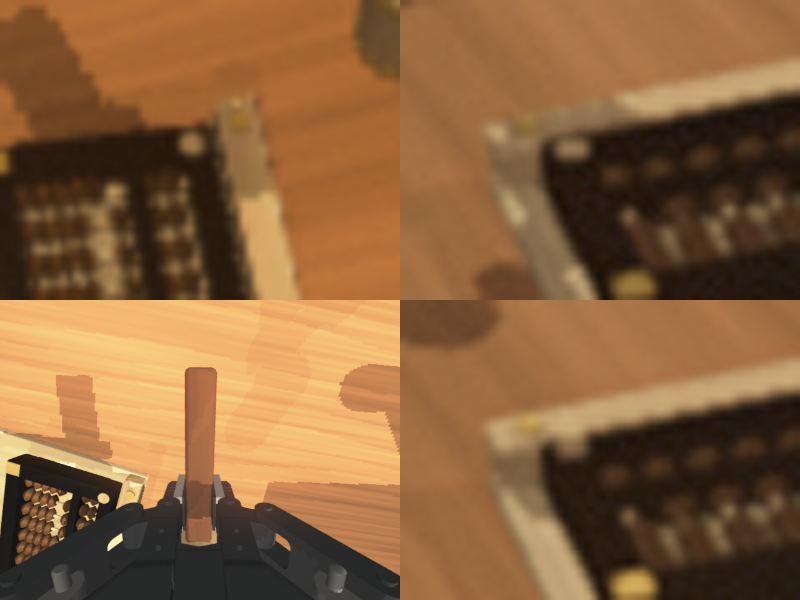

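The peg (wrist part, full-frame (166,317)) now looks level with the frame. I'll measure the peg top against the frame around it.

Run:
```python
from h import *
w,dw,pw=shot("wrist");P=cloud(dw,pw);g=cv2.cvtColor(w,cv2.COLOR_RGB2HSV)
m=np.zeros((480,640),bool);m[300:335,148:186]=1
peg=m&(g[...,2]>150)&(P[...,2]>.03)&(P[...,2]<.05); fr=m&(g[...,2]<70)&(P[...,2]>.03)&(P[...,2]<.05)
n,l,st,c=cv2.connectedComponentsWithStats(peg.astype(np.uint8))
for i in range(1,n):
    if st[i,4]>10:print(st[i],c[i],"xyz",np.median(P[l==i],0).round(4),(P[l==i][:,2].std()/st[i,4]**.5).round(5))
print("frame",fr.sum(),np.median(P[fr],0).round(4))
```

```text
[157 309  19  17 249] [165.70682731 316.96787149] xyz [0.4699 0.1117 0.0373] 4e-05
frame 833 [0.4663 0.1141 0.037 ]
```

Flush: peg 37.3 mm against frame 37.0 mm. Setting the mallet back at its old place.

```bash
python3 -m crank '[{"tx":-7.3,"ty":33.7,"tz":0,"ax":0,"ay":0,"az":0,"gripper":0},{"tx":-7.3,"ty":33.7,"tz":0,"ax":0,"ay":0,"az":0,"gripper":0},{"tx":-7.3,"ty":33.7,"tz":0,"ax":0,"ay":0,"az":0,"gripper":0},{"tx":-7.3,"ty":33.7,"tz":0,"ax":0,"ay":0,"az":0,"gripper":0},{"tx":0,"ty":0,"tz":20,"ax":0,"ay":0,"az":0,"gripper":0},{"tx":0,"ty":0,"tz":25,"ax":0,"ay":0,"az":0,"gripper":0},{"tx":0,"ty":0,"tz":15,"ax":0,"ay":0,"az":0,"gripper":0},{"tx":0,"ty":0,"tz":7,"ax":0,"ay":0,"az":0,"gripper":0},{"tx":0,"ty":0,"tz":2,"ax":0,"ay":0,"az":0,"gripper":0},{"tx":0,"ty":0,"tz":0,"ax":0,"ay":0,"az":0,"gripper":0},{"tx":0,"ty":0,"tz":0,"ax":0,"ay":0,"az":0,"gripper":0}]'
```

```text
t: 8.82
ee_pos: [0.4209, 0.3402, -0.0139]
orientation: [3.141, 0.002, -2.969]
ft_force: [-0.4, 0.2, -2.7]
grip_width: 0.0159
finger_force: 98.7
```

```bash
python3 -m crank '[{"tx":0,"ty":0,"tz":2,"ax":0,"ay":0,"az":0,"gripper":0},{"tx":0,"ty":0,"tz":2,"ax":0,"ay":0,"az":0,"gripper":0},{"tx":0,"ty":0,"tz":1,"ax":0,"ay":0,"az":0,"gripper":0},{"tx":0,"ty":0,"tz":0,"ax":0,"ay":0,"az":0,"gripper":0},{"tx":0,"ty":0,"tz":0,"ax":0,"ay":0,"az":0,"gripper":0}]'
```

```text
t: 9.23
ee_pos: [0.4204, 0.3404, -0.019]
orientation: [3.141, 0.001, -2.968]
ft_force: [-3.4, -1.7, 5.6]
grip_width: 0.0158
finger_force: 100.0
```

On the bench. Release, lift, and turn.

```bash
python3 -m crank '[{"tx":0,"ty":0,"tz":0,"ax":0,"ay":0,"az":0,"gripper":100},{"tx":0,"ty":0,"tz":0,"ax":0,"ay":0,"az":0,"gripper":100},{"tx":0,"ty":0,"tz":0,"ax":0,"ay":0,"az":0,"gripper":100},{"tx":0,"ty":0,"tz":0,"ax":0,"ay":0,"az":0,"gripper":100},{"tx":0,"ty":0,"tz":0,"ax":0,"ay":0,"az":0,"gripper":100},{"tx":0,"ty":0,"tz":0,"ax":0,"ay":0,"az":0,"gripper":100},{"tx":0,"ty":0,"tz":-20,"ax":0,"ay":0,"az":0,"gripper":100},{"tx":0,"ty":0,"tz":-38,"ax":0,"ay":0,"az":0,"gripper":100},{"tx":0,"ty":0,"tz":-38,"ax":0,"ay":0,"az":0,"gripper":100},{"tx":0,"ty":0,"tz":-38,"ax":0,"ay":0,"az":0.12,"gripper":100},{"tx":0,"ty":0,"tz":-38,"ax":0,"ay":0,"az":0.12,"gripper":100},{"tx":0,"ty":0,"tz":-10,"ax":0,"ay":0,"az":0.12,"gripper":100}]'
python3 -m crank '[{"tx":0,"ty":0,"tz":0,"ax":0,"ay":0,"az":0.12,"gripper":100},{"tx":0,"ty":0,"tz":0,"ax":0,"ay":0,"az":0.12,"gripper":100},{"tx":0,"ty":0,"tz":0,"ax":0,"ay":0,"az":0.12,"gripper":100},{"tx":0,"ty":0,"tz":0,"ax":0,"ay":0,"az":0.12,"gripper":100},{"tx":0,"ty":0,"tz":0,"ax":0,"ay":0,"az":0.12,"gripper":100},{"tx":0,"ty":0,"tz":0,"ax":0,"ay":0,"az":0.12,"gripper":100},{"tx":0,"ty":0,"tz":0,"ax":0,"ay":0,"az":0.12,"gripper":100},{"tx":0,"ty":0,"tz":0,"ax":0,"ay":0,"az":0.12,"gripper":100},{"tx":0,"ty":0,"tz":0,"ax":0,"ay":0,"az":0.12,"gripper":100},{"tx":0,"ty":0,"tz":0,"ax":0,"ay":0,"az":0.12,"gripper":100},{"tx":0,"ty":0,"tz":0,"ax":0,"ay":0,"az":0.12,"gripper":100},{"tx":0,"ty":0,"tz":0,"ax":0,"ay":0,"az":0.12,"gripper":100}]'
python3 - <<'E'
from h import *
im,d,p=shot("scene");P=cloud(d,p)
q=P[(abs(P[...,0]-.474)<.035)&(abs(P[...,1]-.35)<.04)&(P[...,2]>.054)&(P[...,2]<.068)];print("mallet head",len(q),cv2.minEnclosingCircle((q[:,:2]*1000).astype(np.float32)),q[:,2].std())
delta([.498,-.243,.14],1.412)
E
```

```text
t: 10.23
ee_pos: [0.4231, 0.342, 0.1693]
orientation: [3.135, 0.009, 2.949]
ft_force: [1.1, 0.8, 0.5]
grip_width: 0.085
finger_force: 0.0
t: 11.23
ee_pos: [0.4196, 0.3401, 0.1618]
orientation: [-3.141, 0.0, 1.509]
ft_force: [-0.4, 0.3, -0.3]
grip_width: 0.0855
finger_force: 0.0
mallet head 167 ((475.35772705078125, 345.44085693359375), 24.904569625854492) 0.0025464036830250714
first turn (tool) [-0.0002  0.0001  0.0917] then shift mm in turned tool [-563.4  169.6   21.7] | now [0.4196 0.3401 0.1617] [-3.141  0.     1.504] f [ 0.3  0.1 -0.1] t 11.28
```

The mallet is standing upright. Travelling to above the grips.

```bash
python3 -m crank '[{"tx":0,"ty":0,"tz":0,"ax":0,"ay":0,"az":0.092,"gripper":100},{"tx":-37.6,"ty":11.3,"tz":1.4,"ax":0,"ay":0,"az":0,"gripper":100},{"tx":-37.6,"ty":11.3,"tz":1.4,"ax":0,"ay":0,"az":0,"gripper":100},{"tx":-37.6,"ty":11.3,"tz":1.4,"ax":0,"ay":0,"az":0,"gripper":100},{"tx":-37.6,"ty":11.3,"tz":1.4,"ax":0,"ay":0,"az":0,"gripper":100},{"tx":-37.6,"ty":11.3,"tz":1.4,"ax":0,"ay":0,"az":0,"gripper":100},{"tx":-37.6,"ty":11.3,"tz":1.4,"ax":0,"ay":0,"az":0,"gripper":100},{"tx":-37.6,"ty":11.3,"tz":1.4,"ax":0,"ay":0,"az":0,"gripper":100},{"tx":-37.6,"ty":11.3,"tz":1.4,"ax":0,"ay":0,"az":0,"gripper":100}]'
python3 -m crank '[{"tx":-37.6,"ty":11.3,"tz":1.4,"ax":0,"ay":0,"az":0,"gripper":100},{"tx":-37.6,"ty":11.3,"tz":1.4,"ax":0,"ay":0,"az":0,"gripper":100},{"tx":-37.6,"ty":11.3,"tz":1.4,"ax":0,"ay":0,"az":0,"gripper":100},{"tx":-37.6,"ty":11.3,"tz":1.4,"ax":0,"ay":0,"az":0,"gripper":100},{"tx":-37.6,"ty":11.3,"tz":1.4,"ax":0,"ay":0,"az":0,"gripper":100},{"tx":-37.6,"ty":11.3,"tz":1.4,"ax":0,"ay":0,"az":0,"gripper":100},{"tx":-37.6,"ty":11.3,"tz":1.4,"ax":0,"ay":0,"az":0,"gripper":100},{"tx":0,"ty":0,"tz":0,"ax":0,"ay":0,"az":0,"gripper":100},{"tx":0,"ty":0,"tz":0,"ax":0,"ay":0,"az":0,"gripper":100}]'
python3 - <<'E'
from h import *
w,d,p=shot("wrist");P=cloud(d,p);g=cv2.cvtColor(w,cv2.COLOR_RGB2HSV);cv2.imwrite("pics/w6.png",w[:,:,::-1])
blue=(g[...,0]>100)&(g[...,0]<130)&(g[...,1]>120)&(P[...,2]>.072)&(P[...,2]<.086);q=P[blue]
print("housing",len(q),cv2.minAreaRect((q[:,:2]*1000).astype(np.float32)) if len(q) else'')
red=((g[...,0]<6)|(g[...,0]>174))&(g[...,1]>180)&(P[...,2]>.055)&(P[...,2]<.072)
n,l,st,c=cv2.connectedComponentsWithStats(red.astype(np.uint8))
for i in range(1,n):
    if st[i,4]>50:q=P[l==i];print(st[i],c[i],np.median(q,0).round(4),cv2.minAreaRect((q[:,:2]*1000).astype(np.float32)))
delta([.498,-.243,.1],1.412)
E
```

```text
t: 12.03
ee_pos: [0.4647, 0.0274, 0.1508]
orientation: [3.141, -0.0, 1.426]
ft_force: [0.5, -0.1, -0.0]
grip_width: 0.0854
finger_force: 0.0
t: 12.78
ee_pos: [0.5039, -0.2444, 0.1405]
orientation: [-3.141, -0.0, 1.422]
ft_force: [-0.3, 0.6, 0.1]
grip_width: 0.0852
finger_force: 0.0
housing 8216 ((511.90277099609375, -127.954345703125), (68.66197967529297, 62.960750579833984), 80.90365600585938)
[ 265  192   20   79 1079] [274.84615385 230.82205746] [ 0.4705 -0.2337  0.0638] ((469.9959716796875, -235.0511932373047), (64.31232452392578, 11.175396919250488), 74.70809936523438)
[ 325  192   21   79 1074] [335.12942272 231.11824953] [ 0.518  -0.241   0.0639] ((518.0150756835938, -242.96142578125), (64.5535659790039, 11.2799654006958), 87.27752685546875)
first turn (tool) [-0.0008 -0.0009  0.0112] then shift mm in turned tool [-1.1 -5.8 40.5] | now [ 0.5039 -0.2428  0.1405] [-3.141e+00 -1.000e-03  1.423e+00] f [ 0.1  0.1 -0.3] t 12.83
```

View pics/w6.png

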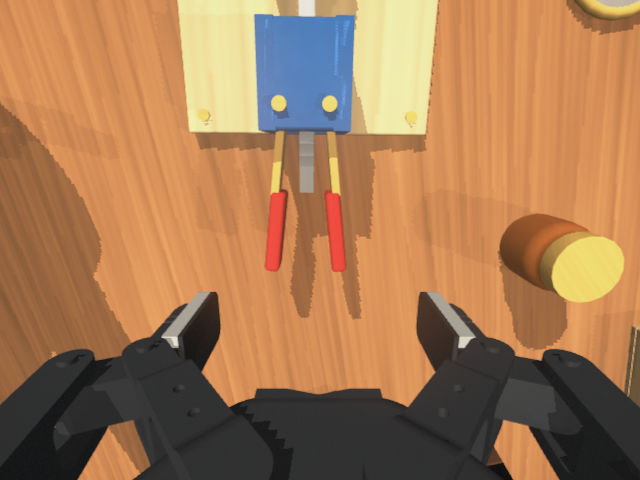

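The picture shows the red grips at (275,231) and (335,231), with the housing above and the jar well clear. The midpoint is (494, −239) mm and the jig's y axis lies at 81°. Descending over both grips.

```bash
python3 -m crank '[{"tx":7.3,"ty":-10.4,"tz":20,"ax":0,"ay":0,"az":0.009,"gripper":100},{"tx":0,"ty":0,"tz":30,"ax":0,"ay":0,"az":0,"gripper":100},{"tx":0,"ty":0,"tz":30,"ax":0,"ay":0,"az":0,"gripper":100},{"tx":0,"ty":0,"tz":30,"ax":0,"ay":0,"az":0,"gripper":100},{"tx":0,"ty":0,"tz":22,"ax":0,"ay":0,"az":0,"gripper":100},{"tx":0,"ty":0,"tz":12,"ax":0,"ay":0,"az":0,"gripper":100},{"tx":0,"ty":0,"tz":0,"ax":0,"ay":0,"az":0,"gripper":100},{"tx":0,"ty":0,"tz":0,"ax":0,"ay":0,"az":0,"gripper":100}]' 20
cat > bar.py <<'E'
from h import *
s=sensors.read_state();im,d,p=shot("scene");P=cloud(d,p);g=cv2.cvtColor(im,cv2.COLOR_RGB2HSV)
yj=np.array([.1564,.9877]);xj=np.array([.9877,-.1564]);o=np.array([.494,-.239])
a=(P[...,:2]-o)@yj;b=(P[...,:2]-o)@xj
# pad: between housing front and suanpan, above board
m=(a>.155)&(a<.33)&(abs(b)<.04)&(P[...,2]>.021)&(P[...,2]<.06)&(d>0)
pad=m&(abs(b)>.012)&(abs(b)<.027)&(g[...,1]<150)&(g[...,2]>90)&(a<.24)
print("pad a p5 50 95",np.percentile(a[pad],[5,50,95]).round(4) if pad.any() else None,pad.sum())
sp=(abs(b)<.08)&(a>.17)&(a<.36)&(P[...,2]>.03)&(P[...,2]<.04)&(g[...,2]<60)&(d>0)
print("suanpan a range",np.percentile(a[sp],[1,99]).round(4))
print("w",round(s["grip_width"],4),"ff",s["finger_force"],s["ee_pos"].round(4),s["ft_force"].round(1),s["t"])
E
python3 bar.py
```

```text
t: 13.5
ee_pos: [0.4952, -0.2331, -0.0027]
orientation: [-3.141, -0.0, 1.415]
ft_force: [0.7, 0.7, 0.3]
grip_width: 0.0852
finger_force: 0.0
pad a p5 50 95 [0.1884 0.1945 0.2014] 45
suanpan a range [0.2404 0.348 ]
w 0.0852 ff 0.0 [ 0.4952 -0.2331 -0.0027] [0.7 0.7 0.3] 13.5
```

```bash
python3 -m crank '[{"tx":0,"ty":0,"tz":0,"ax":0,"ay":0,"az":0,"gripper":40},{"tx":0,"ty":0,"tz":0,"ax":0,"ay":0,"az":0,"gripper":40},{"tx":0,"ty":0,"tz":0,"ax":0,"ay":0,"az":0,"gripper":40},{"tx":0,"ty":0,"tz":0,"ax":0,"ay":0,"az":0,"gripper":40},{"tx":0,"ty":0,"tz":0,"ax":0,"ay":0,"az":0,"gripper":40},{"tx":0,"ty":0,"tz":0,"ax":0,"ay":0,"az":0,"gripper":40},{"tx":0,"ty":0,"tz":0,"ax":0,"ay":0,"az":0,"gripper":40},{"tx":0,"ty":0,"tz":0,"ax":0,"ay":0,"az":0,"gripper":40}]' 20
python3 bar.py
```

```text
t: 14.22
ee_pos: [0.4972, -0.2356, 0.0001]
orientation: [3.137, 0.002, 1.414]
ft_force: [-1.1, 1.4, 11.7]
grip_width: 0.0377
finger_force: 23.2
pad a p5 50 95 [0.2007 0.2075 0.2132] 44
suanpan a range [0.2404 0.3482]
w 0.0377 ff 23.207481801509857 [ 4.972e-01 -2.356e-01  1.000e-04] [-1.1  1.4 11.7] 14.2167
```

The squeeze works: the pad advanced about 13 mm. Pumping again.

```bash
for i in 1; do python3 -m crank '[{"tx":0,"ty":0,"tz":0,"ax":0,"ay":0,"az":0,"gripper":100},{"tx":0,"ty":0,"tz":0,"ax":0,"ay":0,"az":0,"gripper":100},{"tx":0,"ty":0,"tz":0,"ax":0,"ay":0,"az":0,"gripper":100},{"tx":0,"ty":0,"tz":0,"ax":0,"ay":0,"az":0,"gripper":100},{"tx":0,"ty":0,"tz":0,"ax":0,"ay":0,"az":0,"gripper":100},{"tx":0,"ty":0,"tz":0,"ax":0,"ay":0,"az":0,"gripper":100}]'
python3 -m crank '[{"tx":0,"ty":0,"tz":0,"ax":0,"ay":0,"az":0,"gripper":40},{"tx":0,"ty":0,"tz":0,"ax":0,"ay":0,"az":0,"gripper":40},{"tx":0,"ty":0,"tz":0,"ax":0,"ay":0,"az":0,"gripper":40},{"tx":0,"ty":0,"tz":0,"ax":0,"ay":0,"az":0,"gripper":40},{"tx":0,"ty":0,"tz":0,"ax":0,"ay":0,"az":0,"gripper":40},{"tx":0,"ty":0,"tz":0,"ax":0,"ay":0,"az":0,"gripper":40},{"tx":0,"ty":0,"tz":0,"ax":0,"ay":0,"az":0,"gripper":40},{"tx":0,"ty":0,"tz":0,"ax":0,"ay":0,"az":0,"gripper":40}]' 20
python3 bar.py; done
```

```text
t: 14.77
ee_pos: [0.4948, -0.2337, -0.0033]
orientation: [-3.141, -0.0, 1.414]
ft_force: [1.3, -0.2, 0.0]
grip_width: 0.0853
finger_force: 0.0
t: 15.43
ee_pos: [0.4966, -0.2351, -0.001]
orientation: [3.138, 0.002, 1.414]
ft_force: [0.1, 0.8, 9.1]
grip_width: 0.038
finger_force: 23.3
pad a p5 50 95 [0.2118 0.218  0.2242] 43
suanpan a range [0.2404 0.3481]
w 0.038 ff 23.34207147359848 [ 0.4966 -0.2351 -0.001 ] [0.1 0.8 9.1] 15.4333
```

```bash
python3 -m crank '[{"tx":0,"ty":0,"tz":0,"ax":0,"ay":0,"az":0,"gripper":100},{"tx":0,"ty":0,"tz":0,"ax":0,"ay":0,"az":0,"gripper":100},{"tx":0,"ty":0,"tz":0,"ax":0,"ay":0,"az":0,"gripper":100},{"tx":0,"ty":0,"tz":0,"ax":0,"ay":0,"az":0,"gripper":100},{"tx":0,"ty":0,"tz":0,"ax":0,"ay":0,"az":0,"gripper":100},{"tx":0,"ty":0,"tz":0,"ax":0,"ay":0,"az":0,"gripper":100}]'
python3 -m crank '[{"tx":0,"ty":0,"tz":0,"ax":0,"ay":0,"az":0,"gripper":40},{"tx":0,"ty":0,"tz":0,"ax":0,"ay":0,"az":0,"gripper":40},{"tx":0,"ty":0,"tz":0,"ax":0,"ay":0,"az":0,"gripper":40},{"tx":0,"ty":0,"tz":0,"ax":0,"ay":0,"az":0,"gripper":40},{"tx":0,"ty":0,"tz":0,"ax":0,"ay":0,"az":0,"gripper":40},{"tx":0,"ty":0,"tz":0,"ax":0,"ay":0,"az":0,"gripper":40},{"tx":0,"ty":0,"tz":0,"ax":0,"ay":0,"az":0,"gripper":40},{"tx":0,"ty":0,"tz":0,"ax":0,"ay":0,"az":0,"gripper":40}]' 20
python3 bar.py
```

```text
t: 15.98
ee_pos: [0.4948, -0.2337, -0.0034]
orientation: [-3.141, -0.0, 1.414]
ft_force: [0.4, 0.4, 0.2]
grip_width: 0.0851
finger_force: 0.0
t: 16.65
ee_pos: [0.4966, -0.2351, -0.0009]
orientation: [3.138, 0.002, 1.414]
ft_force: [-0.9, 0.4, 9.3]
grip_width: 0.0378
finger_force: 23.4
pad a p5 50 95 [0.2208 0.227  0.2343] 48
suanpan a range [0.2402 0.3482]
w 0.0378 ff 23.366403579711914 [ 0.4966 -0.2351 -0.0009] [-0.9  0.4  9.3] 16.65
```

```bash
python3 -m crank '[{"tx":0,"ty":0,"tz":0,"ax":0,"ay":0,"az":0,"gripper":100},{"tx":0,"ty":0,"tz":0,"ax":0,"ay":0,"az":0,"gripper":100},{"tx":0,"ty":0,"tz":0,"ax":0,"ay":0,"az":0,"gripper":100},{"tx":0,"ty":0,"tz":0,"ax":0,"ay":0,"az":0,"gripper":100},{"tx":0,"ty":0,"tz":0,"ax":0,"ay":0,"az":0,"gripper":100},{"tx":0,"ty":0,"tz":0,"ax":0,"ay":0,"az":0,"gripper":90},{"tx":0,"ty":0,"tz":0,"ax":0,"ay":0,"az":0,"gripper":80},{"tx":0,"ty":0,"tz":0,"ax":0,"ay":0,"az":0,"gripper":75}]'
python3 -m crank '[{"tx":0,"ty":0,"tz":0,"ax":0,"ay":0,"az":0,"gripper":72},{"tx":0,"ty":0,"tz":0,"ax":0,"ay":0,"az":0,"gripper":69},{"tx":0,"ty":0,"tz":0,"ax":0,"ay":0,"az":0,"gripper":66},{"tx":0,"ty":0,"tz":0,"ax":0,"ay":0,"az":0,"gripper":63},{"tx":0,"ty":0,"tz":0,"ax":0,"ay":0,"az":0,"gripper":60},{"tx":0,"ty":0,"tz":0,"ax":0,"ay":0,"az":0,"gripper":57},{"tx":0,"ty":0,"tz":0,"ax":0,"ay":0,"az":0,"gripper":54},{"tx":0,"ty":0,"tz":0,"ax":0,"ay":0,"az":0,"gripper":51},{"tx":0,"ty":0,"tz":0,"ax":0,"ay":0,"az":0,"gripper":47},{"tx":0,"ty":0,"tz":0,"ax":0,"ay":0,"az":0,"gripper":43},{"tx":0,"ty":0,"tz":0,"ax":0,"ay":0,"az":0,"gripper":40},{"tx":0,"ty":0,"tz":0,"ax":0,"ay":0,"az":0,"gripper":40}]' 20
python3 bar.py
```

```text
t: 17.37
ee_pos: [0.4949, -0.2339, -0.0032]
orientation: [-3.141, -0.0, 1.414]
ft_force: [0.3, -0.4, 0.4]
grip_width: 0.0643
finger_force: 0.0
t: 18.37
ee_pos: [0.4967, -0.2353, -0.0012]
orientation: [3.138, 0.002, 1.414]
ft_force: [-0.1, 0.4, 9.1]
grip_width: 0.038
finger_force: 21.6
pad a p5 50 95 [0.2298 0.2337 0.239 ] 38
suanpan a range [0.2454 0.3511]
w 0.038 ff 21.6011381149292 [ 0.4967 -0.2353 -0.0012] [-0.1  0.4  9.1] 18.3667
```

The suanpan is moving (3–5 mm) and that squeeze still ran full. One more should stall.

```bash
python3 -m crank '[{"tx":0,"ty":0,"tz":0,"ax":0,"ay":0,"az":0,"gripper":100},{"tx":0,"ty":0,"tz":0,"ax":0,"ay":0,"az":0,"gripper":100},{"tx":0,"ty":0,"tz":0,"ax":0,"ay":0,"az":0,"gripper":100},{"tx":0,"ty":0,"tz":0,"ax":0,"ay":0,"az":0,"gripper":100},{"tx":0,"ty":0,"tz":0,"ax":0,"ay":0,"az":0,"gripper":100},{"tx":0,"ty":0,"tz":0,"ax":0,"ay":0,"az":0,"gripper":90},{"tx":0,"ty":0,"tz":0,"ax":0,"ay":0,"az":0,"gripper":80},{"tx":0,"ty":0,"tz":0,"ax":0,"ay":0,"az":0,"gripper":75}]'
python3 -m crank '[{"tx":0,"ty":0,"tz":0,"ax":0,"ay":0,"az":0,"gripper":73},{"tx":0,"ty":0,"tz":0,"ax":0,"ay":0,"az":0,"gripper":71},{"tx":0,"ty":0,"tz":0,"ax":0,"ay":0,"az":0,"gripper":69},{"tx":0,"ty":0,"tz":0,"ax":0,"ay":0,"az":0,"gripper":67},{"tx":0,"ty":0,"tz":0,"ax":0,"ay":0,"az":0,"gripper":65},{"tx":0,"ty":0,"tz":0,"ax":0,"ay":0,"az":0,"gripper":63},{"tx":0,"ty":0,"tz":0,"ax":0,"ay":0,"az":0,"gripper":61},{"tx":0,"ty":0,"tz":0,"ax":0,"ay":0,"az":0,"gripper":60},{"tx":0,"ty":0,"tz":0,"ax":0,"ay":0,"az":0,"gripper":60}]' 20
python3 bar.py
```

```text
t: 19.08
ee_pos: [0.4949, -0.2339, -0.0032]
orientation: [-3.141, -0.0, 1.414]
ft_force: [-0.0, -0.1, -0.9]
grip_width: 0.064
finger_force: 0.0
t: 19.83
ee_pos: [0.4963, -0.2349, -0.0018]
orientation: [3.139, 0.002, 1.414]
ft_force: [-0.1, 0.2, 7.0]
grip_width: 0.0515
finger_force: 15.0
pad a p5 50 95 [0.23   0.2338 0.2395] 37
suanpan a range [0.2455 0.3511]
w 0.0515 ff 15.00766355660744 [ 0.4963 -0.2349 -0.0018] [-0.1  0.2  7. ] 19.8333
```

```bash
python3 -m crank '[{"tx":0,"ty":0,"tz":0,"ax":0,"ay":0,"az":0,"gripper":58},{"tx":0,"ty":0,"tz":0,"ax":0,"ay":0,"az":0,"gripper":57},{"tx":0,"ty":0,"tz":0,"ax":0,"ay":0,"az":0,"gripper":57}]' 20
python3 -m crank '[{"tx":0,"ty":0,"tz":0,"ax":0,"ay":0,"az":0,"gripper":55},{"tx":0,"ty":0,"tz":0,"ax":0,"ay":0,"az":0,"gripper":54},{"tx":0,"ty":0,"tz":0,"ax":0,"ay":0,"az":0,"gripper":54}]' 20
python3 bar.py
```

```text
t: 20.13
ee_pos: [0.4965, -0.235, -0.0016]
orientation: [3.138, 0.002, 1.414]
ft_force: [0.2, -0.4, 7.4]
grip_width: 0.0504
finger_force: 19.5
t: 20.38
ee_pos: [0.4965, -0.235, -0.0016]
orientation: [3.138, 0.002, 1.414]
ft_force: [0.6, -0.2, 8.2]
grip_width: 0.0503
finger_force: 19.5
pad a p5 50 95 [0.2299 0.2347 0.2395] 39
suanpan a range [0.2454 0.3511]
w 0.0503 ff 19.500731833395548 [ 0.4965 -0.235  -0.0016] [ 0.6 -0.2  8.2] 20.3833
```

Stalled at 50.3 mm with 19.5 N, about 27 N at the pad. One last look to confirm the seating, the peg and the mallet.

Run:
```python
from h import *
im,d,p=shot("scene");sd,d3,p3=shot("side")
c=np.zeros((600,800,3),np.uint8)
c[:300,:400]=cv2.resize(im[205:295,260:380],(400,300),interpolation=cv2.INTER_CUBIC)
c[:300,400:]=cv2.resize(sd[195:300,260:400],(400,300),interpolation=cv2.INTER_CUBIC)
c[300:,:400]=cv2.resize(im[130:430,100:500],(400,300)); c[300:,400:]=cv2.resize(sd[100:400,150:550],(400,300))
cv2.imwrite("pics/c7.png",c[:,:,::-1])
print(sensors.read_state()["finger_force"])
```

```text
19.502154406509362
```

View pics/c7.png

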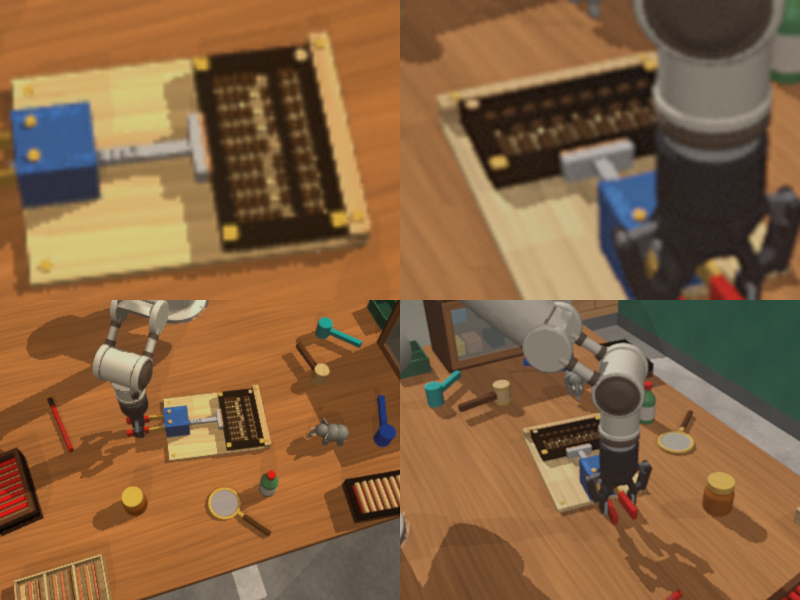

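The suanpan is against the stop bar, with no gap at (318,140) in the crop. The pad presses its rail at (203,150), the peg is flush, the mallet is standing at its place and everything else is untouched. Handing in with the grips still squeezed.

```bash
python3 -c "
from station import workorder
print(workorder.close_job())"
```

```text
the job is handed in; nothing more can be done
None
```

The job is handed in: the peg is flush with the frame, the mallet is back standing on the bench, and the suanpan is pressed against the end stop with the grips still held at about 19.5 N each.

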